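Steady the drying stand with a shim and hang the washed glass on its peg

TASK

The wooden drying stand sags at its front edge: slide the wooden wedge, thin end first, under the middle of that edge and push it in until the board is level and the wedge is jammed tight, and leave it there. Then take the washed glass that lies on the wire cradle, turn it upside down and lower it gently over the free peg until its whole rim rests on the board. The other glass must stay upside down on its own peg.

Things in the scene. Friction and masses are not known exactly. Their poses are not given: they have to be found in the camera images.
- drying_stand: fixed rear foot of the wooden drying stand; origin on the counter under the board's centre. +x runs from the board's front edge to its rear hinge, +y to the left, z up. The hinged board is 150 (x) x 260 (y) x 12 mm, level underside 18 mm up. Front edge at x = -75 mm, hinge at x = +65. The gap under the edge is open 100 mm inwards, except for two small rubber feet at y = +-116 mm
- peg_board (a joint): tilt of the board about its rear hinge, rad: 0 = level (hard stop, rises no further), -0.045 = front edge sunk (12 mm gap under it instead of 18). Board 0.75 kg; lifting it with the wedge takes a push of about 3 to 8 N, which rises steeply when it is level and the wedge jams
- front_edge (a point): middle of the lower front edge of the board, under which the wedge goes (moves with the board)
- wedge: loose wooden wedge, 130 mm long (x), 30 wide (y); origin at the centre of its underside, +x to its thin end. Rises evenly from 5 mm high at the thin end (x = +65 mm) to 23 at x = -25; behind that a flat tail block 40 long, 26 high, gripped across the 30 mm width. About 65 mm of it are under the edge when the board is level. Friction about 0.6: it stays where left
- wedge_tip (a point): middle of the thin end of the wedge, on its underside
- wedge_tail (a point): centre of the tail block, 18 mm above the wedge's underside: place to grip
- cradle: fixed low wire cradle, 108 mm (x) by 72 mm (y), its two rails 40 mm apart and under 45 mm high, along its x; the glass lies on it with its axis about 60 mm over the counter, its mouth to the cradle's +x
- glass: the washed glass, loose, clear, 80 mm tall, hollow; outside diameter 52 mm at the base and 64 mm at the rim, wall and floor 3 to 5 mm, 0.08 kg. Origin at the centre of its base, +z along its axis to the mouth (level at the start, straight down when hung)
- glass_rim (a point): centre of the glass's mouth, 80 mm from the base
- free_peg_foot (a point): on the axis of the free peg (the one at the stand's y = -75 mm, x = 0), at the board's upper face, where the glass's rim shall rest; z along the peg. Both pegs: upright, wood, 26 mm diameter, rounded top, 56 mm high
- free_peg_top (a point): top of the free peg, 56 mm above its foot
- drying_glass: an equal glass, already upside down over the other peg, loose; origin at the centre of its base (uppermost)
- other_peg_foot (a point): on the axis of the occupied peg (stand's y = +75 mm, x = 0), at the board's upper face

How it is judged:
By the outcome, as a careful person would: the job done as asked, in the order asked, and still so for the second after the job is handed in, with the robot touching nothing.
It also fails if it takes over 64 s, if anything falls off the work surface, if the arm or the gripper's body presses on something with over 40 N, if the wrist force passes 120 N, or if a joint passes its speed limit or range.

ROBOT

A 6-joint arm with a two-finger parallel gripper is mounted at the origin on a cart in front of the work surface, level with it; the furniture and walls round the work are solid. World frame = base frame: x ahead of the robot, y to its left, z up, the work surface at z = 0. Lengths are in mm, angles in rad, forces in N, time in s.
With the tool pointing down it reaches from about 275 to 750 mm from the base axis. Payload 10.2 kg.
Tool frame: the origin (TCP) lies between the finger pads; the fingertips stand 17 mm ahead of it and the grasp point (between the pads) lies 2 mm behind it; z points along the fingers, y is the line along which they close (so a half turn about z gives the same grasp; the last joint's range is limited). The gripper opens to 85 mm and grips with 20 to 120 N. Pads are 22 mm wide; open, the fingers measure 114 mm over their backs; the gripper's body (76 mm by 85 mm) begins 54 mm behind the grasp point. The pads swing forward as they close: fully open they stand 13 mm farther back than shut.
Start: joints at [1.045, 0.313, 1.498, -0, 1.331, -0.223], TCP at [156.565, 501.117, 213.394] pointing down, gripper open.
Joint ranges: [-2.94, 2.94], [-0.97, 2.17], [0.19, 2.56], [-1.23, 4.37], [0.02, 3.11], [-2.88, 2.88]. Speed limits (rad/s): [2.39, 2.39, 3.01, 3.14, 3.14, 3.14].

INTERFACE

Orientations are given as a unit quaternion [w, x, y, z].
In Python, from rig import * gives the robot as it stands.
- The arm moves only by the tool step_arm, never from a script. Its argument "commands" is text: rows parted by semicolons, each of 7 numbers parted by spaces: the opening, from 0 (shut) to 1 (fully open), then the shift along the tool's x, y, z in cm, then the turn, a rotation vector about the tool's x, y, z in rad. In form: hand x y z rx ry rz; .... A call has 1 to 20 rows; each row is the pose to reach, as a shift and turn from the pose commanded when the call began, along the tool's axes at that moment; what a row does not reach only later rows make up. A row lasts 1/12 s, in which the tool goes at most 41.7 mm and 7.16 degrees, less where a joint would pass 70% of its speed; a pose out of reach is approached as far as the arm can. A call with a gripper value outside its range is refused whole. The fingers move at their own pace and stop on an object; "newtons" is the grip in N (left out, the last holds). Time passes only in rows, so rows that repeat a pose let the fingers close. It gives the time, the measured TCP pose, the force, the opening and the grip force at its end, in the units of the state.
- sense(): the state, without advancing time (a new reading comes with each control period).
- capture(name): name is "scene" or "side" or "wrist"; returns the picture (384x512x3 uint8, red, green, blue); there is no depth.
- camera_model(name): a dict with "mtx" (3x3 intrinsics, pixels), "eye" and "rotation" of the camera in the world. Camera axes: x right, y down, z forward; pixel columns grow to the right and rows downward; lengths in mm; the calibration is good to about 2 mm. The wrist camera is an equidistant fisheye: a pixel r from the principal point sees the ray r / f radians off the axis. A picture is of the moment at which its call begins: read the wrist's pose just before it. camera_model takes no time and is no camera call; for the wrist camera it gives the pose at the moment of the call.
- finish_job(): hands the job in; it is judged then, once.
Trained networks look in the newest picture that a camera, given by its name, has taken for a name from the list of things; names that differ only in an ending like _2 or _b are one class to them, and where a whole thing is asked for, a point or a joint stands for the part that bears it (a point fixed in the world has none). Each returns a list of dicts, best first, with "score" (0 to 1); they miss things now and then, are a little off and sometimes report something else, mostly with a low value. They report only what shows in the picture. A call takes as long as a camera call.
- search_frame(camera, label): "rect" ([centre column, centre row, width, height] in pixels, round what is visible of it).
- trace(camera, label): "mask" (384x512 bool, what is visible of it) and "rect" ([centre column, centre row, width, height] in pixels, round what is visible of it).
- spot_point(camera, label): "xy" ([column, row] in pixels: a listed point, or the origin of a listed thing).
The state is a dict: "time_s": time; "joints": joint angles; "dq": joint speeds; "tau": joint torques, N m; "eef_pos": TCP position; "ee_rot": TCP orientation; "force": force on the tool from outside, world axes, zero at the start; "wrist_torque": the same for the moment, N m; "grip_width": opening from 0.0 (shut) to 1.0 (fully open); "grip_force": force on a finger pad.
Only numpy, scipy, OpenCV 4.12 (cv2) and the standard library are available. Lean on these libraries where they do the work, as an engineer would, in place of code of your own. Each camera call takes 0.05 s, during which the arm holds its last target. There are 200 camera calls.

## Working session

There is one attempt and no reset: what is moved stays moved. The work goes in short steps, Python scripts to look and compute and a tool call to move; the robot and the scene stay as the last step left them, time stands still between calls to the robot, and variables do not carry over. Pictures are saved under pics/ and viewed, at most 10 in all, crops included, and the job is handed in when it is done.

Besides the shell and the picture viewer there is one more tool, called after "Call:" by a JSON object that holds its "api" and its "payload". step_arm: Moves the arm, as the interface text tells. Its arguments: {"type":"object","properties":{"commands":{"type":"string"},"newtons":{"type":"number"}},"required":["commands"]}

```bash
mkdir -p pics; ls
cat > h.py <<'E'
from rig import *
import numpy as np, cv2
from scipy.spatial.transform import Rotation as R
def ray(cam,xy,cm=None):
    m=cm or camera_model(cam);K=np.array(m["mtx"]);Rm=np.array(m["rotation"])
    if Rm.size==4: Rm=R.from_quat(np.roll(Rm,-1)).as_matrix()
    x=(xy[0]-K[0,2])/K[0,0];y=(xy[1]-K[1,2])/K[1,1]
    if cam=="wrist":
        r=np.hypot(x,y);d=np.array([np.sin(r)*x/max(r,1e-9),np.sin(r)*y/max(r,1e-9),np.cos(r)])
    else: d=np.array([x,y,1.])
    d=Rm@d
    return np.array(m["eye"],float),d/np.linalg.norm(d)
def onz(cam,xy,z,cm=None):
    o,d=ray(cam,xy,cm);return o+d*(z-o[2])/d[2]
def tri(rs):
    A=sum(np.eye(3)-np.outer(d,d) for o,d in rs);b=sum((np.eye(3)-np.outer(d,d))@o for o,d in rs)
    p=np.linalg.solve(A,b);return p,max(np.linalg.norm(np.cross(p-o,d)) for o,d in rs)
def tool(): 
    s=sense();return np.array(s["eef_pos"]),R.from_quat(np.roll(s["ee_rot"],-1))
def rel(pos,Rt):
    p,r=tool();print("shift cm",np.round(r.inv().apply(np.array(pos)-p)/10,2),"rotvec",np.round((r.inv()*Rt).as_rotvec(),3))
def save(n,im): cv2.imwrite("pics/"+n+".png",im[:,:,::-1])
E
python3 - <<'E'
from h import *
np.set_printoptions(precision=1,suppress=True)
ims=[capture(c) for c in("scene","side")]
save("a",ims[0]);save("b",ims[1])
print(camera_model("scene"),camera_model("side")["eye"])
P=["drying_stand","front_edge","wedge","wedge_tip","wedge_tail","cradle","glass","glass_rim","free_peg_foot","free_peg_top","drying_glass","other_peg_foot"]
for n in P:
    rs=[]
    for c in("scene","side"):
        q=spot_point(c,n)
        print(n,c,[(np.round(a["xy"]),round(a["score"],2)) for a in q[:2]])
        if q: rs.append(ray(c,q[0]["xy"]))
    if len(rs)==2: print("   ",*tri(rs))
print(sense()["time_s"])
E
```

```text
pics
{'mtx': array([[379.1,   0. , 254.2],
       [  0. , 379.1, 193.2],
       [  0. ,   0. ,   1. ]]), 'eye': array([-140.8, -585.3,  591.5]), 'rotation': array([-0.4,  0.8, -0.4,  0.2])} [  273.3 -1016.2   838.6]
drying_stand scene [(array([231., 194.]), 0.72)]
drying_stand side [(array([262., 183.]), 0.73)]
    [631.4  18.7  -7.7] 0.41879522590282653
front_edge scene [(array([216., 205.]), 0.6)]
front_edge side [(array([241., 189.]), 0.8)]
    [559.3  17.2 -10.4] 3.640438570876786
wedge scene [(array([207., 237.]), 0.76)]
wedge side [(array([206., 212.]), 0.76)]
    [429.1 -60.7  -9.3] 2.8642133365467832
wedge_tip scene [(array([189., 232.]), 0.96)]
wedge_tip side [(array([199., 198.]), 0.77)]
    [420.5  -5.2  -7.1] 3.310709540973337
wedge_tail scene []
wedge_tail side [(array([208., 214.]), 0.78)]
cradle scene [(array([316., 255.]), 0.87)]
cradle side [(array([259., 270.]), 0.94)]
    [ 509.4 -328.8    5.6] 7.177898321397266
glass scene [(array([312., 248.]), 0.79)]
glass side [(array([242., 258.]), 0.9)]
    [ 463.3 -334.3   65.1] 1.6629350390351252
glass_rim scene []
glass_rim side [(array([276., 248.]), 0.97)]
free_peg_foot scene [(array([256., 195.]), 0.65)]
free_peg_foot side [(array([268., 194.]), 0.87)]
    [614.6 -84.9  34.4] 2.835384080049345
free_peg_top scene [(array([257., 178.]), 0.9), (array([231., 197.]), 0.71)]
free_peg_top side [(array([270., 177.]), 0.64)]
    [624.2 -76.5  85. ] 1.446207708920181
drying_glass scene [(array([216., 157.]), 0.6)]
drying_glass side [(array([258., 148.]), 0.73)]
    [633.7  73.6  97.7] 4.847938309817904
other_peg_foot scene [(array([220., 180.]), 0.68)]
other_peg_foot side [(array([256., 168.]), 0.64)]
    [619.8  49.9  35.3] 2.343385647785483
1.3
```

View pics/a.png

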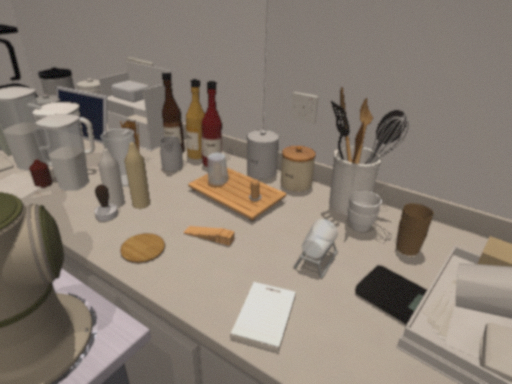

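View pics/b.png

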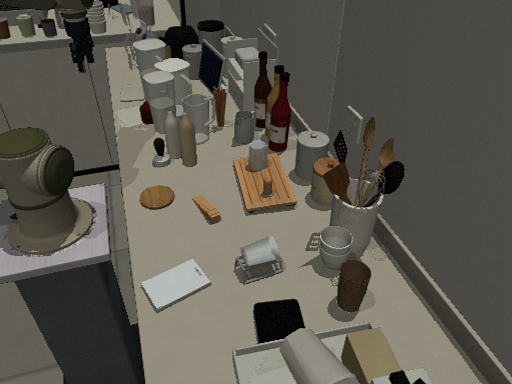

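The scene view shows the stand (≈235,190) with the free peg at (256,190) and the wedge at (210,235), with its thin end left. The glass is on the cradle at (318,245), mouth towards upper right. Next I go above the wedge for a closer look.

Run:
```python
from h import *
np.set_printoptions(precision=3,suppress=True)
p,r=tool();print(p,r.as_matrix())
m=camera_model("wrist");print(m)
Rc=R.from_quat(np.roll(m["rotation"],-1)) if np.size(m["rotation"])==4 else R.from_matrix(m["rotation"])
print("cam in tool",r.inv().apply(np.array(m["eye"])-p),(r.inv()*Rc).as_matrix())
# target: pointing down, tool y along world x (yaw options)
for yaw in (0,90,-90,180):
    a=np.radians(yaw);y=np.array([np.cos(a),np.sin(a),0]);z=np.array([0,0,-1.]);x=np.cross(y,z)
    print(yaw);rel([440,-50,260],R.from_matrix(np.c_[x,y,z]))
```

```text
[156.567 501.111 213.383] [[-0.955  0.298  0.   ]
 [ 0.298  0.955 -0.   ]
 [-0.    -0.    -1.   ]]
{'mtx': array([[297.319,   0.   , 259.282],
       [  0.   , 297.319, 192.795],
       [  0.   ,   0.   ,   1.   ]]), 'eye': array([ 85.587, 523.336, 373.711]), 'rotation': array([0.12 , 0.797, 0.586, 0.088])}
cam in tool [  74.377    0.046 -160.329] [[ 0.    -0.956 -0.294]
 [ 1.     0.     0.   ]
 [-0.    -0.294  0.956]]
0
shift cm [-43.49 -44.15  -4.66] rotvec [-0.     0.     1.268]
90
shift cm [-43.49 -44.15  -4.66] rotvec [-0.     0.    -0.303]
-90
shift cm [-43.49 -44.15  -4.66] rotvec [0.    0.    2.839]
180
shift cm [-43.49 -44.15  -4.66] rotvec [-0.    -0.    -1.874]
```

Call:
{"api": "step_arm", "payload": {"commands": "1 0 0 -4 0 0 0;1 0 0 -8 0 0 0;1 -2 -2 -11 0 0 0.05;1 -5 -5 -11 0 0 0.17;1 -8 -8 -11 0 0 0.29;1 -11 -11 -11 0 0 0.41;1 -14 -14 -11 0 0 0.53;1 -17 -17 -11 0 0 0.65;1 -20 -20 -11 0 0 0.77;1 -23 -23 -11 0 0 0.89;1 -26 -26 -11 0 0 1.01;1 -29 -29 -11 0 0 1.13;1 -32 -32 -11 0 0 1.25;1 -35 -35 -11 0 0 1.268;1 -38 -38 -11 0 0 1.268;1 -41 -41 -11 0 0 1.268;1 -43.5 -44 -9 0 0 1.268;1 -43.5 -44 -5 0 0 1.268;1 -43.5 -44 -5 0 0 1.268;1 -43.5 -44 -5 0 0 1.268"}}

```text
time_s: 2.97
eef_pos: [439.7, -48.3, 262.4]
ee_rot: [-0.002, 0.707, 0.707, -0.001]
force: [0.3, -0.8, 1.1]
grip_width: 1.003
grip_force: 0.0
```

Run:
```python
from h import *
np.set_printoptions(precision=1,suppress=True)
print(tool()[0],sense()["joints"]);m=camera_model("wrist")
im=capture("wrist");save("c",im)
for n,z in [("wedge",0),("wedge_tip",0),("wedge_tail",18),("front_edge",12),("free_peg_top",83),("free_peg_foot",27),("other_peg_foot",27),("drying_stand",0),("drying_glass",107),("glass",60),("glass_rim",60)]:
    q=spot_point("wrist",n)
    for a in q[:1]: print(n,a["xy"],a["score"],onz("wrist",a["xy"],z,m))
print(sense()["time_s"])
for n in ("wedge","drying_stand"):
    t=trace("wrist",n)
    if t: print(n,t[0]["rect"],t[0]["score"],cv2.minAreaRect(np.argwhere(t[0]["mask"])[:,::-1].astype(np.float32)))
```

```text
[439.7 -48.3 262.4] [-0.4  0.1  1.6  0.   1.4 -0.4]
wedge [252.9, 167.8] 0.63 [430.1 -64.7   0. ]
wedge_tip [243.2, 125.5] 0.94 [416.6  -3.2   0. ]
wedge_tail [261.3, 201.2] 0.92 [ 442.3 -109.8   18. ]
front_edge [339.6, 119.3] 0.72 [552.    8.6  12. ]
free_peg_top [402.2, 194.3] 0.9 [624.9 -79.4  83. ]
drying_stand [385.7, 126.7] 0.62 [629.   1.   0.]
drying_glass [298.7, 309.7] 0.41 [ 492.8 -235.   107. ]
glass [277.5, 336.8] 0.93 [ 469.5 -333.2   60. ]
glass_rim [324.0, 330.0] 0.74 [ 546.4 -321.4   60. ]
3.5667
wedge [251.8, 169.3, 46.2, 92.6] 0.73 ((254.15403747558594, 169.4622802734375), (93.14543151855469, 23.112911224365234), 76.23921203613281)
drying_stand [387.6, 126.3, 122.8, 190.0] 0.73 ((388.36517333984375, 127.58998107910156), (98.33914947509766, 181.16278076171875), 8.180230140686035)
```

View pics/c.png

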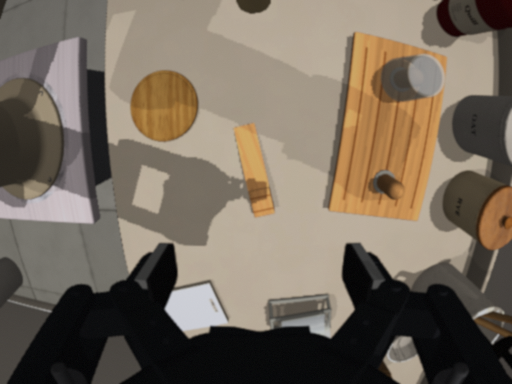

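The wrist view shows the wedge at (253,170), tail low at (262,205), and the stand with front corners (355,33) and (331,210), and the free peg at (388,186).

Run:
```python
from h import *
np.set_printoptions(precision=1,suppress=True)
m=camera_model("wrist")
a=onz("wrist",(355,33),24,m);b=onz("wrist",(331,211),24,m);c=onz("wrist",(448,57),30,m);d=onz("wrist",(417,220),30,m)
print(a,b,c,d,"yaw",np.degrees(np.arctan2(*(a-b)[[1,0]]))-90,np.degrees(np.arctan2(*(c-d)[[1,0]]))-90,"mid front",(a+b)/2, "center",(a+b+c+d)/4)
al=np.radians(13.6);y=np.array([np.cos(al),np.sin(al),0]);z=np.array([0,0,-1.])
rel([442,-110,20],R.from_matrix(np.c_[np.cross(y,z),y,z]))
```

```text
[571.9 131.8  24. ] [ 546.4 -124.3   24. ] [723.3 117.7  30. ] [ 691.6 -139.7   30. ] yaw -5.697240244064389 -7.020360324985262 mid front [559.1   3.7  24. ] center [633.3  -3.6  27. ]
shift cm [-6.1  0.1 24.3] rotvec [ 0.  -0.  -0.2]
```

Call:
{"api": "step_arm", "payload": {"commands": "1 -1.5 0 4 0 0 -0.12;1 -3 0.1 8 0 0 -0.237;1 -4.5 0.1 12 0 0 -0.237;1 -6.1 0.1 16 0 0 -0.237;1 -6.1 0.1 19 0 0 -0.237;1 -6.1 0.1 22 0 0 -0.237;1 -6.1 0.1 24.2 0 0 -0.237;1 -6.1 0.1 24.2 0 0 -0.237;0 -6.1 0.1 24.2 0 0 -0.237;0 -6.1 0.1 24.2 0 0 -0.237;0 -6.1 0.1 24.2 0 0 -0.237;0 -6.1 0.1 24.2 0 0 -0.237;0 -6.1 0.1 24.2 0 0 -0.237;0 -6.1 0.1 24.2 0 0 -0.237;0 -6.1 0.1 24.2 0 0 -0.237", "newtons": 50}}

```text
time_s: 4.92
eef_pos: [441.7, -109.6, 21.7]
ee_rot: [0.0, 0.619, 0.786, 0.0]
force: [0.1, 0.5, -0.2]
grip_width: 0.004
grip_force: 0.0
```

Run:
```python
from h import *
np.set_printoptions(precision=1,suppress=True)
print(sense()["grip_width"],sense()["grip_force"])
m=camera_model("wrist");im=capture("wrist");sc=capture("scene");sd=capture("side")
save("d",np.hstack([im[:, 100:420],cv2.resize(sc[200:260,170:250],(320,384))]))
for c,mm in(("wrist",m),("scene",None),("side",None)):
  for n,z in [("wedge",0),("wedge_tip",0),("wedge_tail",18)]:
    q=spot_point(c,n)
    for a in q[:1]: print(c,n,a["xy"],a["score"],onz(c,a["xy"],z,mm))
```

```text
0.0036323817219242193 0.0
wrist wedge [258.5, 150.8] 0.71 [430.9 -65.1   0. ]
wrist wedge_tip [259.4, 47.2] 0.67 [416.4  -2.6   0. ]
wrist wedge_tail [259.2, 229.8] 0.66 [ 441.9 -108.7   18. ]
scene wedge_tip [188.9, 234.8] 0.63 [403.2 -22.3   0. ]
scene wedge_tail [224.0, 233.4] 0.74 [ 441.9 -105.4   18. ]
side wedge [204.3, 209.2] 0.49 [424.8 -62.3   0. ]
side wedge_tip [199.2, 197.7] 0.58 [421.3  -5.5   0. ]
```

View pics/d.png

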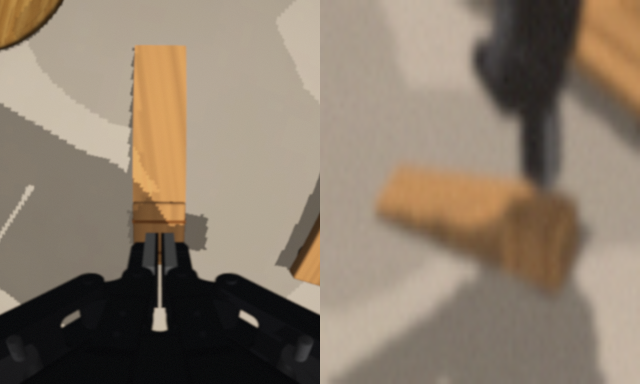

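The wrist view shows the fingers shut on the wedge's tail end at about (260,240), with nothing between them. The wedge has not moved. I'll check the geometry by projection.

Run:
```python
from h import *
np.set_printoptions(precision=1,suppress=True)
m=camera_model("wrist");p,r=tool();s=sense();print(p,s["force"],s["grip_width"])
def proj(c,P,m=None):
    m=m or camera_model(c);K=m["mtx"];Rc=R.from_quat(np.roll(m["rotation"],-1)).as_matrix();q=Rc.T@(np.array(P)-m["eye"])
    if c=="wrist":
        t=np.arctan2(np.hypot(q[0],q[1]),q[2]);u=q[:2]/np.hypot(q[0],q[1])*t
    else:u=q[:2]/q[2]
    return K[0,0]*u+K[:2,2]
for dz in(-17,0,10,30): print(dz,proj("wrist",p+[0,0,dz]),proj("scene",p+[0,0,dz]),proj("side",p+[0,0,dz]))
im=capture("wrist");sc=capture("scene");sd=capture("side")
sc=cv2.resize(sc[190:260,170:260],(540,420));sd=cv2.resize(sd[170:230,180:225],(260,346))
o=np.zeros((420,800,3),np.uint8);o[:,:540]=sc;o[:346,540:]=sd;save("e",o)
```

```text
[ 441.6 -109.6   21.4] [-0.1  0.2  0.2] -0.0017759316325543252
-17 [258.6 222.6] [225.3 238.4] [213.4 217.3]
0 [258.5 233.7] [225.2 233. ] [213.1 212.9]
10 [258.5 241.2] [225.1 229.7] [212.9 210.2]
30 [258.4 258.8] [225.  223.1] [212.5 204.9]
```

View pics/e.png

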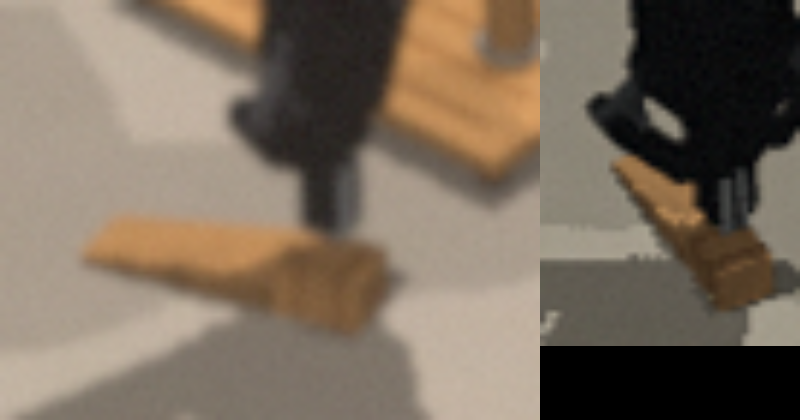

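Call:
{"api": "step_arm", "payload": {"commands": "0 0 0 0.3 0 0 0;0 0 0 0.3 0 0 0;0 0 0 0.3 0 0 0"}}

```text
time_s: 5.92
eef_pos: [441.4, -109.5, 18.2]
ee_rot: [-0.0, 0.619, 0.786, -0.0]
force: [0.5, 0.5, 0.4]
grip_width: -0.0
grip_force: 0.0
```

Call:
{"api": "step_arm", "payload": {"commands": "0.8 0 0 0 0 0 0;0.8 0 0 0 0 0 0;0.8 0 0 0 0 0 0;0.8 0 0 0 0 0 0"}}

```text
time_s: 6.25
eef_pos: [441.6, -109.6, 18.4]
ee_rot: [0.0, 0.619, 0.786, 0.0]
force: [1.1, 0.4, -0.2]
grip_width: 0.567
grip_force: 0.0
```

Run:
```python
from h import *
p,r=tool();s=sense();print(p,s["force"],s["grip_width"])
im=capture("wrist");sc=capture("scene");sd=capture("side")
sc=cv2.resize(sc[190:260,170:260],(360,280));sd=cv2.resize(sd[170:230,180:225],(210,280))
o=np.zeros((600,720,3),np.uint8);o[:280,:360]=sc;o[:280,360:570]=sd;o[280:,:440]=cv2.resize(im[150:310,150:370],(440,320));save("f",o)
```

```text
[ 441.60622853 -109.60058449   18.44679808] [ 1.12678548  0.40960496 -0.19250835] 0.5667027142701075
```

View pics/f.png

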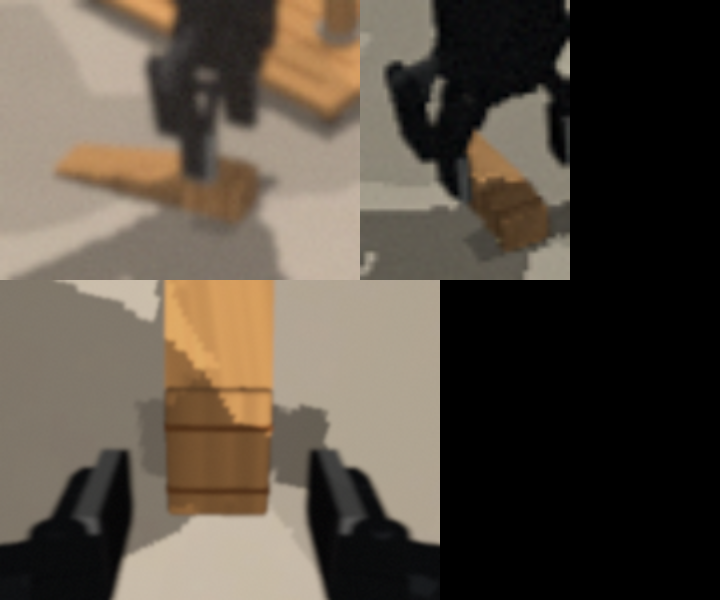

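The view shows the pads open on both sides of the tail, which spans about (165–275, 390–515) in the enlargement. I'll triangulate the fingertip height.

Run:
```python
from h import *
np.set_printoptions(precision=1,suppress=True)
m=camera_model("wrist");p,r=tool()
P,e=tri([ray("scene",(221,235)),ray("side",(202,213))]);print(P,e,"tool",r.inv().apply(P-p))
for px in((213,235),(305,235),(213,264)):
    o,d=ray("wrist",px,m);O=r.inv().apply(o-p);D=r.inv().apply(d)
    for x in(11,0,-11):
        k=(x-O[0])/D[0];print(px,O+k*D)
```

```text
[ 407.6 -124.5   42.7] 0.16703438649316227 tool [ -6.5 -36.5 -24.3]
(213, 235) [ 11.  -22.9 -25.6]
(213, 235) [  0.  -26.9  -2.2]
(213, 235) [-11.  -30.9  21.1]
(305, 235) [ 11.   23.5 -25.6]
(305, 235) [ 0.  27.5 -2.2]
(305, 235) [-11.   31.5  21.1]
(213, 264) [ 11.  -18.8 -54. ]
(213, 264) [  0.  -22.1 -35.7]
(213, 264) [-11.  -25.4 -17.3]
```

Call:
{"api": "step_arm", "payload": {"commands": "0.6 0 0 0.5 0 0 0;0.6 0 0 1 0 0 0;0.6 0 0 1 0 0 0;0.6 0 0 1 0 0 0"}}

```text
time_s: 6.73
eef_pos: [441.3, -109.5, 8.0]
ee_rot: [-0.0, 0.619, 0.786, -0.0]
force: [0.6, -0.4, -0.0]
grip_width: 0.602
grip_force: 0.0
```

Call:
{"api": "step_arm", "payload": {"commands": "0 0 0 0 0 0 0;0 0 0 0 0 0 0;0 0 0 0 0 0 0;0 0 0 0 0 0 0;0 0 0 0 0 0 0", "newtons": 40}}

```text
time_s: 7.15
eef_pos: [441.6, -109.6, 8.5]
ee_rot: [0.0, 0.619, 0.786, 0.0]
force: [-0.5, -0.4, -0.6]
grip_width: -0.001
grip_force: 0.0
```

Call:
{"api": "step_arm", "payload": {"commands": "0.6 0 0 -0.5 0 0 0;0.6 0 0 -0.5 0 0 0;0.6 0 0 -0.5 0 0 0;0.6 0 0 -0.5 0 0 0;0.6 0 0 0.5 0 0 0;0.6 0 0 1 0 0 0;0.6 0 0 1.5 0 0 0;0.6 0 0 1.5 0 0 0;0.6 0 0 1.5 0 0 0"}}

```text
time_s: 7.9
eef_pos: [441.3, -109.5, -7.1]
ee_rot: [-0.001, 0.619, 0.786, -0.0]
force: [0.4, -0.3, -0.9]
grip_width: 0.601
grip_force: 0.0
```

Run:
```python
from h import *
np.set_printoptions(precision=1,suppress=True)
p,r=tool();s=sense();print(p,s["force"],s["joints"])
m=camera_model("wrist");im=capture("wrist")
for n,z in [("wedge",0),("wedge_tip",0),("wedge_tail",18)]:
    for a in spot_point("wrist",n)[:1]: print(n,a["xy"],a["score"],onz("wrist",a["xy"],z,m))
sc=capture("scene");sd=capture("side")
for c in("scene","side"):
  for n in ("wedge_tail","wedge_tip"):print(c,n,[(a["xy"],a["score"]) for a in spot_point(c,n)[:1]])
o=np.zeros((600,720,3),np.uint8);o[:280,:360]=cv2.resize(sc[190:260,170:260],(360,280));o[:280,360:570]=cv2.resize(sd[170:230,180:225],(210,280));o[280:,:440]=cv2.resize(im[150:310,150:370],(440,320));save("g",o)
```

```text
[ 441.3 -109.5   -7.1] [ 0.4 -0.3 -0.9] [-0.5  0.5  1.9 -0.   0.7 -0.7]
wedge [258.4, 159.6] 0.72 [430.6 -65.    0. ]
wedge_tip [264.4, 36.8] 0.84 [418.4  -1.8   0. ]
wedge_tail [262.5, 251.1] 0.88 [ 443.  -107.3   18. ]
scene wedge_tail [([223.7, 236.5], 0.73)]
scene wedge_tip [([188.1, 231.9], 0.9)]
side wedge_tail [([209.0, 212.0], 0.67)]
side wedge_tip [([199.7, 197.3], 0.58)]
```

View pics/g.png

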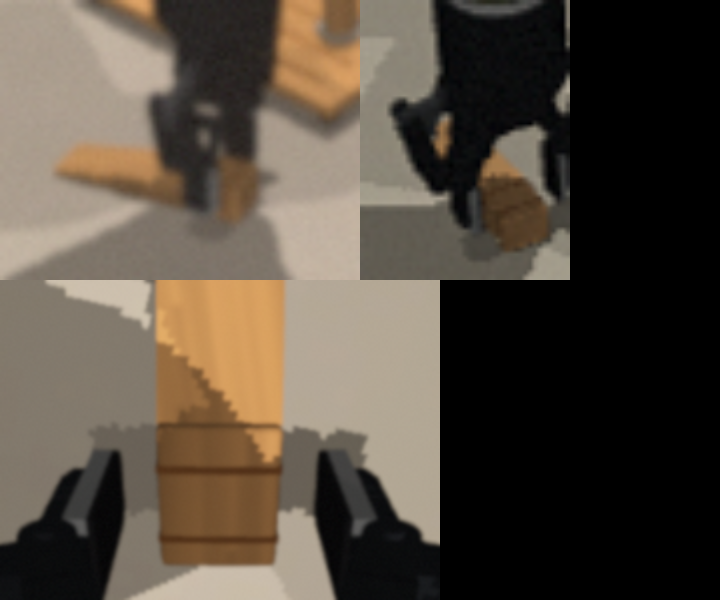

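The tips now show beside the tail, still about 15 mm over the counter: side view (202,218), scene view (222,243). The real fingertips are therefore some 30 mm shorter than stated. I'll lower further while watching the force, then close.

Call:
{"api": "step_arm", "payload": {"commands": "0.6 0 0 0.3 0 0 0;0.6 0 0 0.6 0 0 0;0.6 0 0 0.8 0 0 0;0.6 0 0 0.8 0 0 0;0 0 0 0.8 0 0 0;0 0 0 0.8 0 0 0;0 0 0 0.8 0 0 0;0 0 0 0.8 0 0 0;0 0 0 0.8 0 0 0", "newtons": 50}}

```text
time_s: 9.15
eef_pos: [441.7, -109.6, -14.4]
ee_rot: [0.0, 0.619, 0.786, 0.0]
force: [0.1, 1.2, 2.7]
grip_width: 0.339
grip_force: 49.9
```

Call:
{"api": "step_arm", "payload": {"commands": "0 0 0 -1.5 0 0 0;0 0 0 -2.5 0 0 0.1;0 0.8 0.1 -2.5 0 0 0.22;0 1.6 0.2 -2.5 0 0 0.34;0 2.4 0.3 -2.5 0 0 0.46;0 3.2 0.4 -2.5 0 0 0.58;0 4 0.5 -2.5 0 0 0.7;0 4.8 0.6 -2.5 0 0 0.82;0 5.6 0.7 -2.5 0 0 0.94;0 6.4 0.8 -2.5 0 0 1.06;0 7.2 0.9 -2.5 0 0 1.18;0 8 1 -2.5 0 0 1.3;0 9 1 -2.5 0 0 1.42;0 10 1 -2.5 0 0 1.54;0 11 1.1 -2.5 0 0 1.66;0 12 1.2 -2.5 0 0 1.78;0 12.8 1.25 -2.5 0 0 1.9;0 12.8 1.25 -2.5 0 0 1.913;0 12.8 1.25 -2.5 0 0 1.913;0 12.8 1.25 -2.5 0 0 1.913"}}

```text
time_s: 10.82
eef_pos: [423.8, 17.4, 10.4]
ee_rot: [0.0, 0.999, -0.051, 0.0]
force: [0.9, -0.8, -1.0]
grip_width: 0.346
grip_force: 49.6
```

Run:
```python
from h import *
np.set_printoptions(precision=1,suppress=True)
p,r=tool();s=sense();print(p,r.as_matrix()[:,1],s["joints"],s["grip_width"])
m=camera_model("wrist");im=capture("wrist");save("h",im)
for n,z in [("wedge_tip",25),("wedge_tail",43),("front_edge",12),("free_peg_top",83),("free_peg_foot",28),("other_peg_foot",28),("drying_stand",0)]:
    for a in spot_point("wrist",n)[:1]: print(n,a["xy"],a["score"],onz("wrist",a["xy"],z,m))
```

```text
[423.8  17.4  10.4] [-0.1 -1.   0. ] [-0.2  0.4  2.  -0.   0.7  1.4] 0.34606844234653006
wedge_tip [260.7, 34.9] 0.87 [533.    5.5  25. ]
wedge_tail [262.4, 260.5] 0.84 [424.8  15.7  43. ]
front_edge [251.4, 3.2] 0.95 [554.9   8.2  12. ]
drying_stand [258.1, 33.5] 0.51 [539.9   6.2   0. ]
```

View pics/h.png

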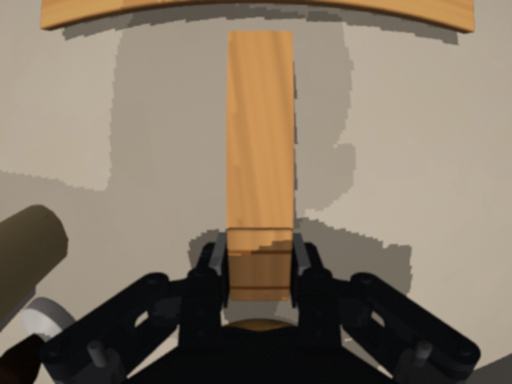

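The wedge is held straight. The board's front corners are at (42,28) and (473,31), so the edge is square to the wedge and centred to within a few mm.

Run:
```python
from h import *
np.set_printoptions(precision=1,suppress=True)
m=camera_model("wrist");p,r=tool()
a=onz("wrist",(42,28),12,m);b=onz("wrist",(473,31),12,m);print(a,b,(a+b)/2,np.linalg.norm(a-b),np.degrees(np.arctan2(*(a-b)[[1,0]]))-90)
print("in tool",r.inv().apply((a+b)/2-p))
```

```text
[574.3 141.6  12. ] [ 542.7 -131.3   12. ] [558.5   5.1  12. ] 274.80180380717724 -6.601848464929276
in tool [135.5  -1.7  -1.6]
```

Call:
{"api": "step_arm", "payload": {"commands": "0 0 -0.15 1 0 0 0;0 0 -0.15 2 0 0 0;0 0 -0.15 2.4 0 0 0;0 0 -0.15 2.4 0 0 0;0 1 -0.15 2.4 0 0 0;0 2 -0.15 2.4 0 0 0;0 3 -0.15 2.4 0 0 0;0 3.6 -0.15 2.4 0 0 0;0 4.2 -0.15 2.4 0 0 0;0 4.8 -0.15 2.4 0 0 0;0 5.4 -0.15 2.4 0 0 0;0 6 -0.15 2.4 0 0 0;0 6.5 -0.15 2.4 0 0 0;0 6.5 -0.15 2.4 0 0 0", "newtons": 80}}

```text
time_s: 12.38
eef_pos: [488.3, 12.6, -14.0]
ee_rot: [-0.0, 0.999, -0.053, -0.001]
force: [-1.8, 1.3, -1.9]
grip_width: 0.336
grip_force: 83.6
```

Call:
{"api": "step_arm", "payload": {"commands": "0 0.4 0 0 0 0 0;0 0.8 0 0 0 0 0;0 1.2 0 0 0 0 0;0 1.6 0 0 0 0 0;0 1.6 0 0 0 0 0"}}

```text
time_s: 12.8
eef_pos: [504.2, 10.9, -13.9]
ee_rot: [-0.0, 0.999, -0.053, -0.001]
force: [-1.9, 1.0, -3.0]
grip_width: 0.329
grip_force: 83.5
```

Call:
{"api": "step_arm", "payload": {"commands": "0 0.2 0 0 0 0 0;0 0.4 0 0 0 0 0;0 0.6 0 0 0 0 0;0 0.6 0 0 0 0 0"}}

```text
time_s: 13.13
eef_pos: [509.5, 10.3, -14.1]
ee_rot: [-0.0, 0.999, -0.053, -0.001]
force: [-5.0, 1.1, -4.1]
grip_width: 0.335
grip_force: 83.3
```

Call:
{"api": "step_arm", "payload": {"commands": "0 0.15 0 0 0 0 0;0 0.3 0 0 0 0 0;0 0.3 0 0 0 0 0;0 0.3 0 0 0 0 0"}}

```text
time_s: 13.47
eef_pos: [510.2, 10.4, -14.3]
ee_rot: [-0.0, 0.999, -0.052, -0.004]
force: [-17.0, 0.4, 4.1]
grip_width: 0.33
grip_force: 84.4
```

Call:
{"api": "step_arm", "payload": {"commands": "0 0.15 0 0 0 0 0;0 0.3 0 0 0 0 0;0 0.3 0 0 0 0 0;0 0.3 0 0 0 0 0"}}

```text
time_s: 13.8
eef_pos: [510.5, 10.4, -14.3]
ee_rot: [-0.001, 0.999, -0.052, -0.007]
force: [-32.4, 0.4, 16.8]
grip_width: 0.333
grip_force: 86.1
```

Force climbed to 32 N with no further advance, so the wedge is jammed. I'll take off the push, release it and rise.

Call:
{"api": "step_arm", "payload": {"commands": "0 -0.4 0 0 0 0 0;0 -0.5 0 0 0 0 0;0.6 -0.5 0 0 0 0 0;0.6 -0.5 0 0 0 0 0;0.6 -0.5 0 0 0 0 0;0.6 -0.5 0 0 0 0 0;0.6 -0.5 0 -3 0 0 0;0.8 -0.5 0 -6 0 0 0;1 -0.5 0 -10 0 0 0;1 -0.5 0 -14 0 0 0;1 -0.5 0 -18 0 0 0;1 -0.5 0 -22 0 0 0;1 -0.5 0 -22 0 0 0;1 -0.5 0 -22 0 0 0"}}

```text
time_s: 14.97
eef_pos: [512.4, 9.8, 208.5]
ee_rot: [0.0, 0.999, -0.053, 0.003]
force: [-0.6, 0.3, -0.3]
grip_width: 0.997
grip_force: 0.0
```

Run:
```python
from h import *
np.set_printoptions(precision=2,suppress=True)
p,r=tool();s=sense();print(p,s["joints"],s["time_s"])
m=camera_model("wrist");im=capture("wrist");save("i",im)
for n,z in [("wedge_tip",0),("wedge_tail",18),("front_edge",18),("free_peg_top",86),("free_peg_foot",30),("other_peg_foot",30),("drying_glass",110),("glass",60),("glass_rim",60),("cradle",0)]:
    for a in spot_point("wrist",n)[:1]: print(n,a["xy"],a["score"],onz("wrist",a["xy"],z,m))
capture("scene");capture("side")
for n in ("free_peg_foot","free_peg_top","glass","glass_rim","cradle","front_edge"):
    q=[spot_point(c,n) for c in("scene","side")]
    if all(q): print(n,tri([ray(c,k[0]["xy"]) for c,k in zip(("scene","side"),q)]))
    else: print(n,q)
# obstacles: feet by eye from first views
for nm,sp in {"whitecup":(364,230),"utens":(350,215),"brown":(297,190),"whitecan":(262,177)}.items(): print(nm,onz("scene",sp,0))
```

```text
[512.41   9.8  208.54] [-0.21  0.29  1.55 -0.    1.3   1.47] 14.9667
wedge_tip [257.3, 129.0] 0.53 [558.32   7.22   0.  ]
wedge_tail [262.5, 168.1] 0.69 [512.08   5.73  18.  ]
front_edge [257.7, 129.3] 0.81 [559.27   6.54  18.  ]
free_peg_top [339.7, 70.9] 0.95 [614.67 -78.38  86.  ]
free_peg_foot [324.3, 76.0] 0.92 [615.05 -75.42  30.  ]
drying_glass [173.6, 59.0] 0.82 [638.64  71.94 110.  ]
glass [501.1, 185.1] 0.65 [ 469.78 -326.1    60.  ]
glass_rim [501.5, 130.2] 0.85 [ 546.85 -318.69   60.  ]
cradle [477.7, 147.7] 0.76 [ 512.69 -325.47   -0.  ]
free_peg_foot (array([634.46, -63.12,  17.88]), np.float64(1.0681265309928332))
free_peg_top (array([620.46, -76.27,  89.37]), np.float64(2.871380250210978))
glass (array([ 466.1 , -332.71,   64.11]), np.float64(0.6252580839789864))
glass_rim (array([ 549.66, -313.77,   50.27]), np.float64(0.376354947481644))
cradle (array([ 511.94, -322.68,    3.28]), np.float64(3.095219345062946))
front_edge (array([559.19,  10.75,  10.81]), np.float64(2.8558035643269672))
whitecup [ 687.8  -376.85    0.  ]
utens [ 731.81 -319.77    0.  ]
brown [ 763.2 -134.4    0. ]
whitecan [767.82  -2.3    0.  ]
```

View pics/i.png

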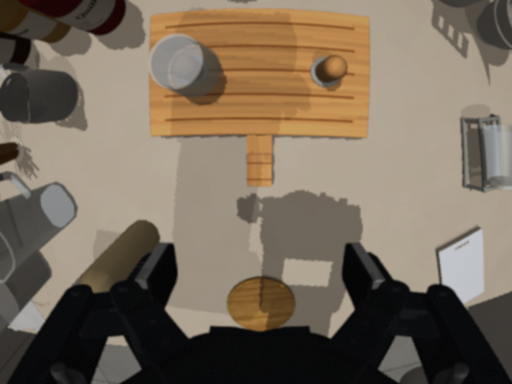

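The wedge sits under the middle of the front edge: tail at (260,175), board straight above it. The free peg is at (330,68) and the cradle with the glass at the right edge. Now I turn towards the glass.

Call:
{"api": "step_arm", "payload": {"commands": "1 0 1.5 0 0 0 -0.12;1 -0.1 3 0 0 0 -0.24;1 -0.2 4.5 0 0 0 -0.36;1 -0.3 6 0 0 0 -0.48;1 -0.4 7.5 0 0 0 -0.6;1 -0.5 9 0 0 0 -0.72;1 -0.6 10.5 0 0 0 -0.84;1 -0.7 12 0 0 0 -0.96;1 -0.8 13.5 0 0 0 -1.08;1 -0.9 15 0 0 0 -1.2;1 -1 16.5 0 0 0 -1.32;1 -1.1 18 0 0 0 -1.44;1 -1.2 19.5 0 0 0 -1.56;1 -1.3 21 0 0 0 -1.68;1 -1.4 22.5 0 0 0 -1.8;1 -1.4 24 0 0 0 -1.92;1 -1.4 25.5 0 0 0 -2.04;1 -1.4 26 0 0 0 -2.16;1 -1.4 26 0 0 0 -2.28;1 -1.4 26 0 0 0 -2.4"}}

```text
time_s: 17.88
eef_pos: [470.0, -247.5, 206.3]
ee_rot: [-0.0, 0.409, 0.913, 0.0]
force: [-0.3, 0.0, -0.4]
grip_width: 1.002
grip_force: 0.0
```

```bash
cat >> h.py <<'E'
def frame(m,t):  # tool z=t, mouth m on the -x side
    t=np.array(t)/np.linalg.norm(t);c=t@m;s=np.sqrt(1-c*c);x=(c*t-m)/s
    return R.from_matrix(np.c_[x,np.cross(t,x),t])
E
python3 - <<'E'
from h import *
np.set_printoptions(precision=2,suppress=True)
p,r=tool();print(p,sense()["joints"],sense()["time_s"])
m=camera_model("wrist");capture("wrist")
for n,z in [("glass",60),("glass_rim",60),("cradle",0)]:
    for a in spot_point("wrist",n)[:2]: print(n,a["xy"],a["score"],onz("wrist",a["xy"],z,m))
a=np.radians(8.6);mo=np.array([np.cos(a),np.sin(a),0]);z0=.5*mo-[0,0,.866]
g=np.array([502.6,-325.8,60]);rel(g-98*z0,frame(mo,z0))
E
```

```text
[ 470.   -247.51  206.29] [-0.71  0.33  1.49  0.    1.32 -1.43] 17.8833
glass [210.8, 230.9] 0.64 [ 472.48 -332.62   60.  ]
glass_rim [267.4, 266.3] 0.95 [ 551.82 -323.9    60.  ]
glass_rim [417.3, 45.0] 0.4 [499.83 -16.44  60.  ]
cradle [241.4, 227.5] 0.92 [ 510.32 -328.08    0.  ]
shift cm [-5.42 -6.88  6.15] rotvec [-0.26 -0.48 -0.98]
```

Call:
{"api": "step_arm", "payload": {"commands": "1 -0.6 -0.8 0.7 -0.03 -0.05 -0.11;1 -1.2 -1.5 1.4 -0.06 -0.1 -0.22;1 -1.8 -2.3 2 -0.08 -0.16 -0.33;1 -2.4 -3 2.7 -0.11 -0.21 -0.44;1 -3 -3.8 3.4 -0.14 -0.27 -0.54;1 -3.6 -4.6 4 -0.17 -0.32 -0.65;1 -4.2 -5.4 4.8 -0.2 -0.37 -0.76;1 -4.8 -6.1 5.4 -0.23 -0.43 -0.87;1 -5.4 -6.9 6.1 -0.26 -0.48 -0.98;1 -5.4 -6.9 6.1 -0.26 -0.48 -0.98;1 -5.4 -6.9 6.1 -0.26 -0.48 -0.98"}}

```text
time_s: 19.0
eef_pos: [495.0, -317.3, 174.3]
ee_rot: [0.228, -0.049, 0.972, 0.015]
force: [-0.4, -0.8, 1.1]
grip_width: 1.004
grip_force: 0.0
```

Run:
```python
from h import *
np.set_printoptions(precision=2,suppress=True)
p,r=tool();print(p,sense()["joints"],sense()["time_s"])
m=camera_model("wrist");im=capture("wrist");save("j",im)
P={}
for n,z in [("glass",60),("glass_rim",60),("cradle",0)]:
    for a in spot_point("wrist",n)[:1]: P[n]=onz("wrist",a["xy"],z,m);print(n,a["xy"],a["score"],P[n])
t=trace("wrist","glass")
if t: print(t[0]["rect"],t[0]["score"])
d=(P["glass_rim"]-P["glass"]);print(np.linalg.norm(d),np.degrees(np.arctan2(d[1],d[0])))
for b,u in ((P["glass"],d/np.linalg.norm(d)),(np.array([470.,-332,60]),np.array([np.cos(.133),np.sin(.133),0]))):
    z0=.5*u-[0,0,.866];g=b+35*u;rel(g+32*z0,frame(u,z0))
```

```text
[ 494.98 -317.29  174.29] [-0.96  0.32  1.67  0.49  0.98 -2.88] 19.0
glass [244.9, 107.8] 0.75 [ 473.26 -331.02   60.  ]
glass_rim [246.5, 178.6] 0.75 [ 551.57 -323.64   60.  ]
[246.2, 148.4, 67.9, 104.4] 0.58
78.65502582486984 5.385358754044813
shift cm [ 3.52 -1.37 13.88] rotvec [ 0.01 -0.06  0.  ]
shift cm [ 3.82 -1.24 13.73] rotvec [-0.01 -0.06 -0.03]
```

View pics/j.png

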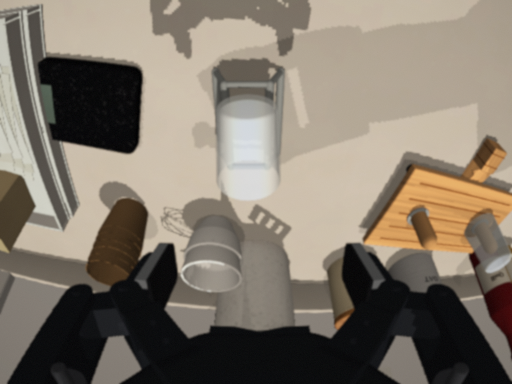

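The picture shows the glass on the cradle at (246,148), lined up with the fingers, mouth towards lower image. Joint 6 has reached its limit of -2.88, so I check which lean is reachable at both ends of the job.

Run:
```python
from h import *
np.set_printoptions(precision=2,suppress=True)
s=sense();q=s["joints"];p,r=tool();E=lambda a,b:R.from_euler(a,b)
def W(q): return E('z',q[0])*E('y',q[1]+q[2])*E('z',q[3])*E('y',q[4])*E('z',q[5])
C=W(q).inv()*r;print(C.as_matrix())
# candidates: Lt = wrist->TCP ; lateral 117
def need(TCP,Rt,s23,Lt=250):
    w=TCP-Lt*Rt.as_matrix()[:,2];q1=np.arctan2(w[1],w[0])-np.arcsin(117/np.hypot(w[0],w[1]))
    M=((E('z',q1)*E('y',s23)).inv()*Rt*C.inv());a=M.as_euler('ZYZ')
    alt=[a[0]+np.pi,-a[1],a[2]+np.pi];wr=lambda a:(np.array(a)+np.pi)%(2*np.pi)-np.pi
    return round(q1,2),wr(a),wr(alt),w
a=.11;mo=np.array([np.cos(a),np.sin(a),0]);dn=np.array([0,0,-1.])
g0=np.array([506,-328,60.]);g1=np.array([624,-78,130.])
for f in (60,75,90):
  F=np.radians(f)
  z0=np.cos(F)*mo+np.sin(F)*dn;Rt=frame(mo,z0)
  for s23 in(2.0,2.3): print(f,"init",s23,*need(g0+32*z0,Rt,s23))
  for psi in(0,25,50,75):
    ps=np.radians(psi);z1=np.array([np.sin(F)*np.cos(ps),np.sin(F)*np.sin(ps),-np.cos(F)])
    for s23 in(2.0,2.4): print(f,psi,s23,*need(g1+32*z1,frame(dn,z1),s23))
```

```text
[[ 0. -1. -0.]
 [ 1.  0. -0.]
 [ 0. -0.  1.]]
60 init 2.0 -0.93 [ 0.56  0.94 -2.91] [-2.58 -0.94  0.24] [ 397.66 -339.97  248.79]
60 init 2.3 -0.93 [0.73 0.7  3.13] [-2.41 -0.7  -0.01] [ 397.66 -339.97  248.79]
60 0 2.0 -0.45 [1.24 0.41 0.13] [-1.9  -0.41 -3.01] [435.21 -78.   239.  ]
60 0 2.4 -0.45 [ 2.14  0.46 -0.85] [-1.   -0.46  2.29] [435.21 -78.   239.  ]
60 25 2.0 -0.58 [ 1.23  0.9  -0.16] [-1.92 -0.9   2.99] [ 452.89 -157.79  239.  ]
60 25 2.4 -0.58 [ 1.57  0.83 -0.68] [-1.57 -0.83  2.47] [ 452.89 -157.79  239.  ]
60 50 2.0 -0.63 [ 1.11  1.31 -0.35] [-2.03 -1.31  2.79] [ 502.65 -222.62  239.  ]
60 50 2.4 -0.63 [ 1.24  1.15 -0.74] [-1.9  -1.15  2.4 ] [ 502.65 -222.62  239.  ]
60 75 2.0 -0.61 [ 0.95  1.63 -0.54] [-2.19 -1.63  2.6 ] [ 575.14 -260.36  239.  ]
60 75 2.4 -0.61 [ 0.97  1.4  -0.87] [-2.17 -1.4   2.27] [ 575.14 -260.36  239.  ]
75 init 2.0 -0.85 [ 0.25  1.   -2.65] [-2.89 -1.    0.49] [ 449.92 -334.19  270.57]
75 init 2.3 -0.85 [ 0.33  0.72 -2.77] [-2.81 -0.72  0.38] [ 449.92 -334.19  270.57]
75 0 2.0 -0.47 [ 1.85  0.47 -0.44] [-1.3  -0.47  2.7 ] [413.43 -78.   186.42
[... 663 characters left out ...]
0.77 [ 0.    0.84 -2.45] [-3.14 -0.84  0.69] [ 506. -328.  278.]
90 0 2.0 -0.48 [ 2.25  0.63 -0.78] [-0.89 -0.63  2.36] [406. -78. 130.]
90 0 2.4 -0.48 [ 2.53  0.93 -1.17] [-0.61 -0.93  1.97] [406. -78. 130.]
90 25 2.0 -0.64 [ 1.79  1.12 -0.48] [-1.35 -1.12  2.66] [ 426.42 -170.13  130.  ]
90 25 2.4 -0.64 [ 1.95  1.24 -0.89] [-1.19 -1.24  2.25] [ 426.42 -170.13  130.  ]
90 50 2.0 -0.69 [ 1.58  1.56 -0.43] [-1.57 -1.56  2.71] [ 483.87 -245.    130.  ]
90 50 2.4 -0.69 [ 1.58  1.56 -0.83] [-1.56 -1.56  2.31] [ 483.87 -245.    130.  ]
90 75 2.0 -0.66 [ 1.4   1.93 -0.46] [-1.74 -1.93  2.68] [ 567.58 -288.57  130.  ]
90 75 2.4 -0.66 [ 1.27  1.83 -0.87] [-1.87 -1.83  2.27] [ 567.58 -288.57  130.  ]
```

Run:
```python
from h import *
a=.11;u=np.array([np.cos(a),np.sin(a),0]);F=np.radians(77);z0=np.cos(F)*u-[0,0,np.sin(F)]
g=np.array([507.5,-328,60])
for k in(-70,30): rel(g+k*z0,frame(u,z0))
```

```text
shift cm [ 2.17 -1.32  3.85] rotvec [ 0.005  0.233 -0.01 ]
shift cm [ 4.47 -1.38 13.58] rotvec [ 0.005  0.233 -0.01 ]
```

Call:
{"api": "step_arm", "payload": {"commands": "1 0.7 -0.4 1 0.002 0.1 0;1 1.4 -0.8 2 0.005 0.2 -0.01;1 2.1 -1.3 3.8 0.005 0.233 -0.01;1 2.17 -1.32 3.85 0.005 0.233 -0.01;1 2.17 -1.32 3.85 0.005 0.233 -0.01"}}

```text
time_s: 19.67
eef_pos: [492.0, -329.4, 127.7]
ee_rot: [0.113, -0.055, 0.992, 0.007]
force: [0.1, -0.1, -0.3]
grip_width: 1.007
grip_force: 0.0
```

Run:
```python
from h import *
np.set_printoptions(precision=2,suppress=True)
print(sense()["joints"],sense()["time_s"])
a=.11;u=np.array([np.cos(a),np.sin(a),0]);F=np.radians(77);z0=np.cos(F)*u-[0,0,np.sin(F)]
g=np.array([507.5,-328,60])
for k in(-70,30): rel(g+k*z0,frame(u,z0))
m=camera_model("wrist");capture("wrist")
for n,z in [("glass",60),("glass_rim",60),("cradle",0)]:
    for a in spot_point("wrist",n)[:1]: print(n,a["xy"],a["score"],onz("wrist",a["xy"],z,m))
```

```text
[-0.88  0.45  1.56  0.22  1.02 -2.66] 19.6667
shift cm [ 0.   -0.03 -0.05] rotvec [ 0. -0.  0.]
shift cm [ 0.   -0.04  9.95] rotvec [ 0. -0.  0.]
glass [258.5, 157.6] 0.95 [ 472.74 -332.25   60.  ]
glass_rim [256.9, 240.7] 0.78 [ 552.81 -324.85   60.  ]
```

Call:
{"api": "step_arm", "payload": {"commands": "1 0 0 2 0 0 0;1 0 0 4 0 0 0;1 0 0 6 0 0 0;1 0 0 7.5 0 0 0;1 0 0 9 0 0 0;1 0 0 9.7 0 0 0;1 0 0 9.7 0 0 0;1 0 0 9.7 0 0 0"}}

```text
time_s: 20.53
eef_pos: [514.2, -328.1, 35.0]
ee_rot: [0.114, -0.055, 0.992, 0.005]
force: [0.8, -0.1, 1.2]
grip_width: 0.994
grip_force: 0.0
```

Call:
{"api": "step_arm", "payload": {"commands": "0 0 0 0 0 0 0;0 0 0 0 0 0 0;0 0 0 0 0 0 0;0 0 0 0 0 0 0;0 0 0 0 0 0 0;0 0 0 0 0 0 0", "newtons": 25}}

```text
time_s: 21.03
eef_pos: [514.1, -326.0, 35.4]
ee_rot: [0.113, -0.056, 0.992, 0.007]
force: [-4.3, 9.9, 10.4]
grip_width: 0.666
grip_force: 24.6
```

Call:
{"api": "step_arm", "payload": {"commands": "0 -0.45 0 -1.95 0 0 0;0 -0.9 0 -3.9 0 0 0;0 -1.35 0 -5.85 0 0 0;0 -1.8 0 -7.8 0 0 0;0 -2.25 0 -9.75 0 0 0;0 -2.7 0 -11.7 0 0 0;0 -2.7 0 -11.7 0 0 0;0 -2.7 0 -11.7 0 0 0"}}

```text
time_s: 21.7
eef_pos: [514.2, -327.9, 155.0]
ee_rot: [0.114, -0.055, 0.992, 0.005]
force: [-0.3, 0.6, -1.6]
grip_width: 0.662
grip_force: 27.6
```

Run:
```python
from h import *
from scipy.spatial.transform import Slerp
np.set_printoptions(precision=2,suppress=True)
s=sense();print(s["joints"],s["time_s"],s["grip_width"],s["force"])
p,r=tool();m=camera_model("wrist");capture("wrist")
g=p-30*r.as_matrix()[:,2];u=np.array([np.cos(.11),np.sin(.11),0])
for n in("glass","glass_rim"):
    for a in spot_point("wrist",n)[:1]:
        P=onz("wrist",a["xy"],g[2],m);print(n,a["xy"],a["score"],"tool",r.inv().apply(P-p))
F=np.radians(77);ps=np.radians(45);dn=np.array([0,0,-1.])
z1=np.array([np.sin(F)*np.cos(ps),np.sin(F)*np.sin(ps),-np.cos(F)]);R1=frame(dn,z1)
tg=np.array([600,-110,190.]);rel(tg+30*z1,R1)
rv=(r.inv()*R1).as_rotvec();E=lambda a,b:R.from_euler(a,b)
C=R.from_matrix([[0,-1,0],[1,0,0],[0,0,1]])
for k in np.linspace(0,1,9):
    Rt=r*R.from_rotvec(rv*k);t=p*(1-k)+(tg+30*z1)*k;w=t-250*Rt.as_matrix()[:,2];q1=np.arctan2(w[1],w[0])-np.arcsin(117/np.hypot(w[0],w[1]))
    print(k,np.r_[q1,((E('z',q1)*E('y',2.1)).inv()*Rt*C.inv()).as_euler('ZYZ'),w,Rt.as_matrix()[:,2]])
```

```text
[-0.84  0.45  1.48  0.21  1.09 -2.61] 21.7 0.6616422359727118 [-0.29  0.55 -1.59]
glass [259.4, 193.4] 0.64 tool [ 36.77  -0.05 -38.54]
glass_rim [455.9, 281.8] 0.44 tool [-29.12 130.13 -23.62]
shift cm [-13.62  22.46   0.03] rotvec [-1.37  0.64  2.2 ]
0.0 [  -0.84    0.23    0.92   -2.65  457.92 -333.44  398.56    0.23    0.02
   -0.97]
0.125 [  -0.81    0.27    1.1    -2.37  490.72 -346.6   401.03    0.15    0.19
   -0.97]
0.25 [  -0.8     0.37    1.27   -2.12  512.66 -361.55  392.31    0.11    0.37
   -0.92]
0.375 [  -0.8     0.49    1.41   -1.88  522.81 -373.33  373.75    0.13    0.54
   -0.83]
0.5 [  -0.81    0.64    1.52   -1.62  521.49 -377.35  347.78    0.18    0.68
   -0.71]
0.625 [  -0.81    0.82    1.59   -1.35  510.34 -369.87  317.68    0.28    0.76
   -0.58]
0.75 [  -0.81    1.01    1.6    -1.07  492.05 -348.43  287.15    0.41    0.8
   -0.44]
0.875 [  -0.79    1.2     1.55   -0.78  470.11 -312.09  259.95    0.55    0.77
   -0.32]
1.0 [  -0.76    1.39    1.43   -0.51  448.42 -261.58  239.49    0.69    0.69
   -0.22]
```

Call:
{"api": "step_arm", "payload": {"commands": "0 -0.6 1 0 -0.062 0.029 0.099;0 -1.2 2 0 -0.123 0.058 0.198;0 -1.8 3 0 -0.185 0.086 0.297;0 -2.4 4 0 -0.247 0.115 0.396;0 -3.1 5 0 -0.308 0.144 0.495;0 -3.7 6.1 0 -0.37 0.173 0.594;0 -4.3 7.1 0 -0.432 0.202 0.693;0 -4.9 8.1 0 -0.493 0.23 0.792;0 -5.5 9.1 0 -0.555 0.259 0.891;0 -6.1 10.1 0 -0.617 0.288 0.99;0 -6.7 11.1 0 -0.678 0.317 1.089;0 -7.4 12.1 0 -0.74 0.346 1.188;0 -8 13.1 0 -0.802 0.374 1.287;0 -8.6 14.2 0 -0.863 0.403 1.386;0 -9.2 15.2 0 -0.925 0.432 1.485;0 -9.8 16.2 0 -0.987 0.461 1.584;0 -10.4 17.2 0 -1.048 0.49 1.683;0 -11 18.2 0 -1.11 0.518 1.782;0 -11.6 19.2 0 -1.172 0.547 1.881;0 -12.3 20.2 0 -1.233 0.576 1.98"}}

```text
time_s: 23.52
eef_pos: [610.7, -113.4, 180.4]
ee_rot: [-0.213, 0.689, 0.42, 0.552]
force: [0.3, -0.4, -0.5]
grip_width: 0.662
grip_force: 27.6
```

Run:
```python
from h import *
np.set_printoptions(precision=2,suppress=True)
s=sense();print(s["joints"],s["time_s"],s["grip_width"],s["force"])
F=np.radians(77);ps=np.radians(45);dn=np.array([0,0,-1.])
z1=np.array([np.sin(F)*np.cos(ps),np.sin(F)*np.sin(ps),-np.cos(F)]);R1=frame(dn,z1)
rel(np.array([600,-110,190.])+30*z1,R1)
```

```text
[-0.83  0.65  1.63  1.23  1.5  -0.9 ] 23.5167 0.6616881399787975 [ 0.34 -0.39 -0.5 ]
shift cm [ 1.13 -0.48  2.31] rotvec [-0.13  0.07  0.21]
```

Call:
{"api": "step_arm", "payload": {"commands": "0 0.5 -0.2 1 -0.06 0.03 0.1;0 1.1 -0.5 2.3 -0.13 0.07 0.21;0 1.13 -0.48 2.3 -0.13 0.07 0.21;0 1.13 -0.48 2.3 -0.13 0.07 0.21;0 1.13 -0.48 2.3 -0.13 0.07 0.21"}}

```text
time_s: 23.93
eef_pos: [620.7, -90.0, 184.2]
ee_rot: [-0.237, 0.72, 0.306, 0.576]
force: [-0.2, 0.8, -0.1]
grip_width: 0.662
grip_force: 27.6
```

Run:
```python
from h import *
np.set_printoptions(precision=1,suppress=True)
s=sense();p,r=tool();print(p,s["joints"],s["time_s"],s["force"]);g=p-30*r.as_matrix()[:,2];print("grasp",g)
rs={}
for c in("wrist","scene","side"):
  m=camera_model(c);im=capture(c);save("k"+c,im)
  for n in("glass","glass_rim","free_peg_top","free_peg_foot","drying_glass"):
    for a in spot_point(c,n)[:2]:
      if a["score"]<.3: continue
      ry=ray(c,a["xy"],m);z={"glass":g[2]+35,"glass_rim":g[2]-45,"free_peg_top":86,"free_peg_foot":30,"drying_glass":110}[n]
      print(c,n,np.array(a["xy"]),round(a["score"],2),onz(c,a["xy"],z,m));rs.setdefault(n,[]).append((c,ry))
for n,l in rs.items():
    l=dict(l[::-1]);
    if len(l)>1: print(n,list(l),*tri(list(l.values())))
```

```text
[620.7 -90.  184.2] [-0.8  0.6  1.8  1.4  1.4 -0.8] 23.9333 [-0.2  0.8 -0.1]
grasp [ 600.1 -110.9  190.9]
wrist glass [259.9 192.6] 0.69 [ 604.4 -106.8  225.9]
wrist drying_glass [170.5 213.4] 0.89 [640.9  71.6 110. ]
scene glass [254.5 195.5] 0.41 [ 353.5 -253.1  225.9]
scene glass_rim [254.9 194.9] 0.61 [ 464.3 -179.7  145.9]
scene glass_rim [262.6 163.9] 0.39 [ 603.6 -108.1  145.9]
scene free_peg_top [255.5 180.2] 0.75 [610.  -82.9  86. ]
scene drying_glass [257.9 163.7] 0.67 [656.7 -58.4 110. ]
scene drying_glass [214.2 154.6] 0.62 [628.4  77.4 110. ]
side glass [266.  141.5] 0.86 [599.6 -99.1 225.9]
side glass_rim [267.4 169.3] 0.56 [ 600.  -115.9  145.9]
side free_peg_top [271.4 173.7] 0.86 [632.4 -62.4  86. ]
side free_peg_foot [270.3 190.4] 0.96 [628.  -70.5  30. ]
side drying_glass [258.4 147.2] 0.62 [628.1  49.9 110. ]
side drying_glass [267.7 168.4] 0.4 [619.2 -65.2 110. ]
glass ['side', 'scene', 'wrist'] [596.5 -90.8 164. ] 100.13449049459335
drying_glass ['side', 'scene', 'wrist'] [573.3 -96.6 195.8] 38.518426650028395
glass_rim ['side', 'scene'] [617.2 -64.7  66. ] 33.16393019100159
free_peg_top ['side', 'scene'] [632.1 -64.5  78. ] 7.6354641886508325
```

Call:
{"api": "step_arm", "payload": {"commands": "0 0.3 -0.3 1.2 0 0 0;0 0.6 -0.6 2.4 0 0 0;0 0.8 -0.8 3.5 0 0 0;0 -0.5 -0.8 3.8 0 0 0;0 -2 -0.8 4.1 0 0 0;0 -3.3 -0.8 4.4 0 0 0;0 -3.3 -0.8 4.4 0 0 0;0 -3.3 -0.8 4.4 0 0 0"}}

```text
time_s: 25.5
eef_pos: [640.3, -57.9, 142.3]
ee_rot: [-0.239, 0.72, 0.305, 0.576]
force: [-0.8, -0.7, -0.6]
grip_width: 0.666
grip_force: 27.6
```

Run:
```python
from h import *
np.set_printoptions(precision=1,suppress=True)
s=sense();p,r=tool();print(p,s["time_s"],s["force"]);z1=r.as_matrix()[:,2];g=p-30*z1;print("grasp30",g)
for c in("scene","side"):
  m=camera_model(c);capture(c)
  for n in("glass","glass_rim","free_peg_top","free_peg_foot"):
    for a in spot_point(c,n)[:2]: print(c,n,np.array(a["xy"]),round(a["score"],2),onz(c,a["xy"],{"glass":g[2]+35,"glass_rim":g[2]-45,"free_peg_top":86,"free_peg_foot":30}[n],m))
  for a in trace(c,"glass")[:2]: print(c,a["score"],a["rect"])
  K=np.array(m["mtx"]);Rc=R.from_quat(np.roll(m["rotation"],-1)).as_matrix()
  pr=lambda P:(lambda q:np.round(K[:2,:2]@(q[:2]/q[2])+K[:2,2]))(Rc.T@(np.array(P)-m["eye"]))
  for off in(24,30,36):
    G=p-off*z1;print(off,"base",pr(G+[0,0,35]),"rim",pr(G-[0,0,45]))
  print("peg top",pr([622,-77.5,86]),"foot",pr([622,-77.5,30]))
```

```text
[640.3 -57.9 142.3] 25.5 [-0.8 -0.7 -0.6]
grasp30 [619.8 -78.7 149. ]
scene free_peg_top [256.5 176.7] 0.67 [628.  -73.9  86. ]
scene free_peg_foot [252.6 193.7] 0.62 [623.3 -65.2  30. ]
24 base [257. 145.] rim [256. 172.]
30 base [257. 146.] rim [256. 173.]
36 base [258. 146.] rim [257. 173.]
peg top [256. 178.] foot [256. 195.]
side glass [272.2 148.3] 0.58 [627.1 -74.9 184. ]
side glass [270.2 175.3] 0.3 [ 580.5 -192.2  184. ]
side glass_rim [270.5 174.5] 0.58 [620.1 -88.1 104. ]
side free_peg_top [269.5 173.3] 0.92 [627.7 -58.9  86. ]
side free_peg_foot [271.7 192.4] 0.8 [628.8 -80.8  30. ]
side 0.89 [269.4, 155.0, 19.3, 18.6]
side 0.51 [266.8, 190.9, 54.2, 35.9]
24 base [271. 149.] rim [270. 172.]
30 base [270. 149.] rim [269. 173.]
36 base [269. 150.] rim [268. 173.]
peg top [270. 177.] foot [269. 192.]
```

Call:
{"api": "step_arm", "payload": {"commands": "0 -0.5 0.14 0.3 0 0 0;0 -1.1 0.14 0.4 0 0 0;0 -1.7 0.14 0.53 0 0 0;0 -2.3 0.14 0.67 0 0 0;0 -2.9 0.14 0.81 0 0 0;0 -3.5 0.14 0.95 0 0 0;0 -3.5 0.14 0.95 0 0 0"}}

```text
time_s: 26.68
eef_pos: [642.0, -58.8, 104.8]
ee_rot: [-0.239, 0.72, 0.304, 0.576]
force: [-0.1, -0.2, -0.8]
grip_width: 0.664
grip_force: 27.6
```

Call:
{"api": "step_arm", "payload": {"commands": "0 -0.5 0 0.12 0 0 0;0 -1 0 0.23 0 0 0;0 -1.5 0 0.35 0 0 0;0 -2 0 0.46 0 0 0;0 -2.5 0 0.58 0 0 0;0 -2.5 0 0.58 0 0 0;0 -2.5 0 0.58 0 0 0"}}

```text
time_s: 27.27
eef_pos: [642.5, -59.1, 80.3]
ee_rot: [-0.238, 0.72, 0.305, 0.576]
force: [-0.2, 0.1, -0.8]
grip_width: 0.662
grip_force: 27.6
```

Call:
{"api": "step_arm", "payload": {"commands": "0 -0.2 0 0.05 0 0 0;0 -0.4 0 0.09 0 0 0;0 -0.6 0 0.14 0 0 0;0 -0.8 0 0.18 0 0 0;0 -0.8 0 0.18 0 0 0"}}

```text
time_s: 27.68
eef_pos: [642.4, -59.1, 72.0]
ee_rot: [-0.238, 0.72, 0.305, 0.576]
force: [-0.1, 0.2, -1.7]
grip_width: 0.665
grip_force: 27.6
```

Call:
{"api": "step_arm", "payload": {"commands": "0 -0.1 0 0.02 0 0 0;0 -0.2 0 0.04 0 0 0;0 -0.3 0 0.07 0 0 0;0 -0.3 0 0.07 0 0 0"}}

```text
time_s: 28.02
eef_pos: [642.5, -59.2, 69.1]
ee_rot: [-0.238, 0.72, 0.305, 0.576]
force: [-0.0, 0.1, -1.9]
grip_width: 0.666
grip_force: 27.6
```

Rim should be near z≈31. I'll continue in 2 mm steps.

Call:
{"api": "step_arm", "payload": {"commands": "0 -0.1 0 0.02 0 0 0;0 -0.2 0 0.05 0 0 0;0 -0.2 0 0.05 0 0 0"}}

```text
time_s: 28.27
eef_pos: [642.6, -59.1, 67.1]
ee_rot: [-0.238, 0.72, 0.305, 0.576]
force: [-0.1, 0.3, -1.3]
grip_width: 0.666
grip_force: 27.6
```

Call:
{"api": "step_arm", "payload": {"commands": "0 -0.1 0 0.02 0 0 0;0 -0.2 0 0.05 0 0 0;0 -0.2 0 0.05 0 0 0"}}

```text
time_s: 28.52
eef_pos: [642.7, -59.0, 66.6]
ee_rot: [-0.238, 0.719, 0.305, 0.577]
force: [-4.8, 0.0, 7.7]
grip_width: 0.669
grip_force: 28.3
```

Call:
{"api": "step_arm", "payload": {"commands": "0 0.1 0 -0.02 0 0 0;0 0.15 0 -0.03 0 0 0;0 0.15 0 -0.03 0 0 0;0.75 0.15 0 -0.03 0 0 0;0.75 0.15 0 -0.03 0 0 0;1 0.15 0 -0.03 0 0 0;1 0.15 0 -0.03 0 0 0;1 0.15 0 -0.03 0 0 0"}}

```text
time_s: 29.18
eef_pos: [642.7, -59.1, 66.6]
ee_rot: [-0.238, 0.72, 0.305, 0.576]
force: [-0.5, -0.4, 0.9]
grip_width: 0.998
grip_force: 0.0
```

Call:
{"api": "step_arm", "payload": {"commands": "1 0 0 -1 0 0 0;1 0 0 -2 0 0 0;1 0 0 -3.5 0 0 0;1 0 0 -5 0 0 0;1 0 0 -7 0 0 0;1 0 0 -9 0 0 0;1 0 0 -11 0 0 0;1 2 0 -13 0 0 0;1 4 0 -15 0 0 0;1 4 0 -15 0 0 0;1 4 0 -15 0 0 0"}}

```text
time_s: 30.1
eef_pos: [545.5, -158.0, 139.9]
ee_rot: [-0.236, 0.72, 0.305, 0.576]
force: [0.4, -0.1, 0.2]
grip_width: 0.998
grip_force: 0.0
```

Run:
```python
from h import *
np.set_printoptions(precision=1,suppress=True)
s=sense();p,r=tool();print(p,s["time_s"],s["force"],s["joints"])
for c in("wrist","scene","side"):
  m=camera_model(c);im=capture(c);save("z"+c,im)
  for n,z in(("glass",110),("drying_glass",110),("glass_rim",30),("front_edge",18),("wedge_tail",18),("wedge_tip",0)):
    for a in spot_point(c,n)[:2]: print(c,n,np.array(a["xy"]),round(a["score"],2),onz(c,a["xy"],z,m))
  for a in trace(c,"glass")[:2]+trace(c,"drying_glass")[:2]: print(c,a["score"],a["rect"],cv2.minAreaRect(np.argwhere(a["mask"])[:,::-1].astype(np.float32)))
```

```text
[ 545.5 -158.   139.9] 30.1 [ 0.4 -0.1  0.2] [-1.   0.7  1.8  1.3  1.5 -1. ]
wrist drying_glass [188.1 145.4] 0.91 [636.9  68.8 110. ]
wrist glass_rim [255.2 251.5] 0.56 [620.3 -77.9  30. ]
wrist front_edge [166.7 248.2] 0.7 [554.5   8.   18. ]
wrist wedge_tail [134.5 261.7] 0.57 [511.5  12.   18. ]
wrist wedge_tail [220.  238.9] 0.34 [614.5 -21.3  18. ]
wrist 0.7 [256.1, 223.1, 57.9, 94.5] ((258.44818115234375, 221.6138916015625), (56.47383117675781, 93.45709991455078), 2.6630005836486816)
wrist 0.71 [191.2, 173.4, 49.7, 67.9] ((190.6405029296875, 173.15390014648438), (68.50664520263672, 42.5617561340332), 86.26860046386719)
scene drying_glass [216.9 155.6] 0.87 [628.   66.8 110. ]
scene front_edge [220.  201.2] 0.88 [551.6  -3.6  18. ]
scene wedge_tail [206.5 206.1] 0.57 [510.1  10.3  18. ]
scene 0.85 [216.8, 170.8, 19.8, 28.0] ((212.3724822998047, 172.88926696777344), (28.263500213623047, 14.82809829711914), 55.00798034667969)
side glass [266.5 167.7] 0.6 [617.  -60.9 110. ]
side drying_glass [261.3 144.4] 0.74 [641.7  62.6 110. ]
side glass_rim [271.7 194.3] 0.74 [625.8 -89.4  30. ]
side front_edge [240.4 182.8] 0.67 [556.1   6.8  18. ]
side wedge_tail [240.6 183.4] 0.29 [555.9   3.7  18. ]
side 0.89 [269.5, 182.6, 21.8, 32.4] ((269.0, 182.0), (32.0, 20.0), 90.0)
side 0.7 [263.3, 177.2, 59.0, 53.7] ((263.7924499511719, 180.7735595703125), (62.08696365356445, 49.99924087524414), 74.05460357666016)
side 0.59 [258.4, 157.4, 13.5, 31.1] ((258.0, 154.0), (30.0, 18.0), 90.0)
```

```bash
python3 -c "
from rig import *
print(finish_job())"
```

```text
the job is handed in; nothing more can be done
None
```

I handed the job in at about 30 s: the wedge is jammed under the middle of the front edge (the push rose to 32 N with no further travel), the washed glass stands upside down over the free peg with its rim at board height, and the other glass is still on its peg; the board's level I judged from the jam and the wedge depth, not measured.

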